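Hang the travel case on the retracting reel hook

ROBOT

A 6-joint arm with a two-finger parallel gripper is mounted at the origin on the work surface. World frame = base frame: x ahead of the robot, y to its left, z up, the work surface at z = 0. Lengths are in m, angles in rad, forces in N, time in s.
With the tool pointing down it reaches from about 0.35 to 0.775 m from the base axis. Payload 5.5 kg.
Tool frame: the origin (TCP) lies at the very end of the fingers, on their centre line; the grasp point (between the pads) lies 19 mm behind it; z points along the fingers, y is the line along which they close (so a half turn about z gives the same grasp; the last joint's range is limited). The gripper opens to 85 mm and grips with 20 to 120 N. Pads are 22 mm wide; open, the fingers measure 114 mm over their backs; the gripper's body (76 mm by 85 mm) begins 54 mm behind the grasp point. The pads swing forward as they close: fully open they stand 13 mm farther back than shut.
Start: joints at [1.209, 0.313, 0.046, 1.304, 0, 1.431], TCP at [0.127, 0.561, 0.231] pointing down, gripper open.
Joint ranges: [-2.76, 2.76], [-0.86, 1.69], [-1.03, 1.26], [-2.2, 2.34], [-1.47, 1.5], [-3.14, 3.14]. Speed limits (rad/s): [2.57, 2.57, 3.14, 3.14, 3.14, 3.14].

INTERFACE

Orientations are given as a unit quaternion [x, y, z, w].
In Python, from rig import r gives the robot as it stands.
- The arm moves only by the tool arm_command, never from a script. Its argument "motion" is a list of rows, each an object with "dp": the shift along the tool's x, y, z in units of 0.075 m (1.0 is 0.075 m), a list of three; "rot": the turn, a rotation vector about the tool's x, y, z in units of pi rad (1.0 is pi rad), a list of three. In form: [{"dp": [dx, dy, dz], "rot": [wx, wy, wz]}, ...]. A call has 1 to 10 rows; each row shifts and turns the commanded pose from where the row before left it, along the tool's axes as they then stand; what a row does not reach is not made up. A row lasts 1/10 s, in which the tool goes at most 50 mm and 8.59 degrees, less where a joint would pass 70% of its speed; a pose out of reach is approached as far as the arm can. A call with a number of a shift or a turn outside -1 to 1 is refused whole. A call with a gripper value outside its range is refused whole. "gripper" is the gripper's target within -1 to 1 (shut at 1, half-way at 0, fully open at -1), set as the call begins (left out, the last holds). The fingers move at their own pace and stop on an object; the grip force is fixed at half the most. Time passes only in rows, so rows that do not move let the fingers close. It gives the time, the measured TCP pose, the force, the opening and the grip force at its end, in the units of the state.
- r.read_state(): the state, without advancing time (a new reading comes with each control period).
- r.capture(name): name is "scene" or "side" or "wrist"; returns the picture (420x560x3 uint8, blue, green, red); there is no depth.
- r.camera_model(name): a dict with "camera_matrix" (3x3 intrinsics, pixels), "dist" ([k1, k2, p1, p2, k3] as OpenCV has them; the pictures are not rectified), "rvec" (rotation vector, rad) and "tvec" (3), from world to camera coordinates, as OpenCV has them. Camera axes: x right, y down, z forward; pixel columns grow to the right and rows downward; lengths in m; the calibration is good to about 2 mm. A picture is of the moment at which its call begins: read the wrist's pose just before it. camera_model takes no time and is no camera call; for the wrist camera it gives the pose at the moment of the call.
- r.finish_job(): hands the job in; it is judged then, once.
The state is a dict: "clock": time; "q": joint angles; "dq": joint speeds; "joint_efforts": joint torques, N m; "position": TCP position; "tool_rot": TCP orientation; "ft_force": force on the tool from outside, world axes, zero at the start; "moment": the same for the moment, N m; "finger_gap": finger opening in m; "gripper_force": force on a finger pad.
Only numpy, scipy, OpenCV 4.12 (cv2) and the standard library are available. Lean on these libraries where they do the work, as an engineer would, in place of code of your own. Each camera call takes 0.05 s, during which the arm holds its last target. There are 200 camera calls.

TASK

Hang the round travel case on the retracting reel hook: take the hook by its black paddle, pull it down beside the case's steel bail until its heel just rests on the soft lid, and slide it under the bail, without pressing or knocking the case hard. Then, keeping hold of the paddle, ease the hook gently up until it is fully retracted and the case hangs from it upright and still, and let go. Never let the hook snap up, do not touch the case with the gripper, and leave the other things on the shelf where they are.

Things in the scene. Friction and masses are not known exactly. Their poses are not given: they have to be found in the camera images.
- shelf: Anthracite tile shelf, 344 mm (x) by 632 mm (y), framed in steel, fixed; its tile top is 20 mm above its origin (underside, below the rail). Its y axis runs along the steel rail, which crosses above the origin, 354 to 370 mm above the work surface, between two uprights 313 mm either side. z is up.
- reel: Reel on the rail: upright dark barrel, 40 mm thick, origin on its axis 300 mm above the work surface. With its hook it slides along the rail (shelf's y, 1.5 N friction), -220 to +220 mm from the middle; it cannot turn. The hook's 6 mm shank hangs on the axis; its foot is a J that runs 26 mm to the shelf's +y, then up to a tip. Heel (lowest point) to tip top 15 mm; a hooked bar rests 6 mm above the heel.
- pull (a joint): How far the hook is pulled down out of the reel, m: 0 fully retracted (start), 0.14 fully down. The spring pulls up with 8 N (retracted) to 11 N (fully down), less 1.5 N of own weight; let go, the hook flies up faster than 0.3 m/s.
- grip (a point): Centre of the black paddle to hold: upright plate 14 mm thick along the shelf's y, 34 mm along x, 42 mm tall, 243 mm above the work surface when retracted. Moves with the hook; the shank is 115 mm from it along the shelf's +x, at the same y. The shank is set longer or shorter each time and not measured: the heel is 89 mm below this point, give or take 25 mm, and must be felt for.
- case: Round beige silicone travel case, 110 mm wide, 40 mm tall, 0.17 to 0.32 kg, standing on the tile; origin under its centre, z up. Its flat lid (96 mm wide, top 40 mm above the origin) is soft: about 0.7 mm per newton, up to 3 mm. Its centre lies within 12 mm of the rail's line and its x axis within 0.25 rad of the shelf's. At the start it is on the shelf's +y side of the hook.
- bail (a point): Middle of the case's bail, a rigid upright dark steel arch of 6 mm wire over the lid along the case's x axis, 107 mm wide; the point is in the wire's centre, 66 mm above the case's underside. Its underside is 63 mm above the case's underside here, 60 mm at 32 mm to either side, so the gap above the lid is 20 to 23 mm.
- case_center (a point): Centre of the case, 20 mm above its underside.
- hairbrush: wooden hairbrush, 190 mm long, 56 mm wide, lying bristles up along its x axis; origin under its middle; not to be disturbed
- soap_tray: white ceramic soap tray 85 x 120 x 22 mm, origin at the centre of its underside; not to be disturbed
- soap: soap bar in the tray, 50 x 75 x 22 mm, origin under its centre; not to be disturbed
- perfume: glass perfume bottle 34 x 50 mm, 104 mm tall, origin under its centre; not to be disturbed
- tweezers: steel tweezers 95 x 10 x 7 mm lying flat along their x axis, origin under the centre; not to be disturbed
- cream: round cream jar, 48 mm wide, 45 mm tall, origin under its centre; not to be disturbed
- tumbler: white tumbler 66 mm wide, 85 mm tall, origin under its centre; not to be disturbed
Not all that is in view belongs to the job. What is meant by the case is not orange or red, and is the smaller of those in its own colour.

How it is judged:
By the outcome, as a careful person would: the job done as asked, in the order asked, and still so for the second after the job is handed in, with the robot touching nothing.
It also fails if it takes over 72 s, if anything falls off the work surface, if the arm or the gripper's body presses on something with over 40 N, if the wrist force passes 120 N, or if a joint passes its speed limit or range.

## Working session

There is one attempt and no reset: what is moved stays moved. The work goes in short steps, Python scripts to look and compute and a tool call to move; the robot and the scene stay as the last step left them, time stands still between calls to the robot, and variables do not carry over. Pictures are saved under pics/ and viewed, at most 10 in all, crops included, and the job is handed in when it is done.

Besides the shell and the picture viewer there is one more tool, called after "Request:" as name(argument=value, ...), one argument or row to a line, values as JSON. arm_command: Moves the arm, as the interface text tells. Shifts and turns lie within -1 to 1; 1 stands for 0.075 m of shift or pi rad of turn. Its arguments: {"type":"object","properties":{"motion":{"type":"array","items":{"type":"object","properties":{"dp":{"type":"array","items":{"type":"number","minimum":-1,"maximum":1}},"rot":{"type":"array","items":{"type":"number","minimum":-1,"maximum":1}}}}},"gripper":{"type":"number"}},"required":["motion"]}

```bash
ls; mkdir -p pics; python3 - <<'E'
from rig import r
import cv2,numpy as np
for n in("scene","side"):
    cv2.imwrite(f"pics/{n}0.png",r.capture(n)); m=r.camera_model(n)
    R=cv2.Rodrigues(np.array(m["rvec"],float))[0]; print(n,(-R.T@np.array(m["tvec"]).ravel()).round(3),R[2].round(2))
s=r.read_state(); print({k:np.round(v,3) for k,v in s.items()})
E
```

```text
pics
scene [1.241 0.395 1.111] [-0.59 -0.37 -0.72]
side [-0.064 -0.869  1.   ] [ 0.44  0.64 -0.63]
{'clock': np.float64(0.1), 'q': array([1.209, 0.314, 0.045, 1.304, 0.   , 1.431]), 'dq': array([ 0.   , -0.002,  0.002,  0.001, -0.001,  0.002]), 'joint_efforts': array([ 4.0000e-03, -4.8172e+01,  2.9924e+01,  1.3000e-02,  0.0000e+00,
        0.0000e+00]), 'position': array([0.126, 0.56 , 0.23 ]), 'tool_rot': array([ 0.111,  0.994, -0.001, -0.   ]), 'ft_force': array([-0.19 , -0.856, -0.176]), 'moment': array([ 0.03 , -0.045,  0.006]), 'gripper_force': np.float64(0.0), 'finger_gap': np.float64(0.085)}
```

View pics/scene0.png

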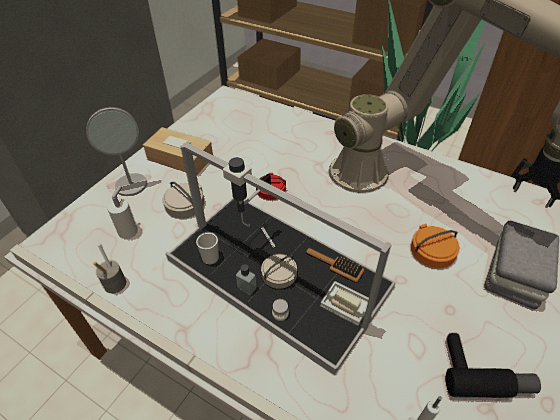

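View pics/side0.png

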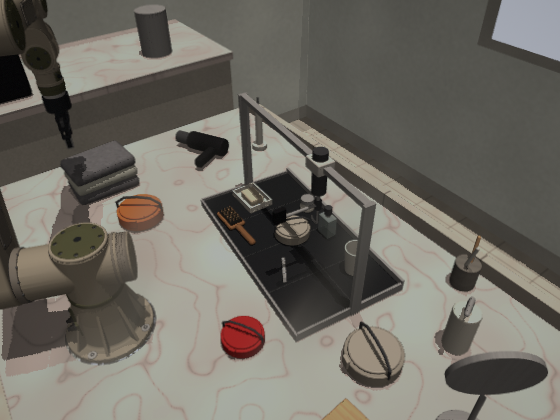

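Candidates for the case are: beige on the shelf (scene 279,270; side 293,229), the larger beige on the table (scene 183,198), red (scene 272,186) and orange (scene 436,245). I choose the shelf one, which is the smaller beige. Next is a close crop to check it and to find the paddle.

```bash
python3 - <<'E'
import cv2,numpy as np
a=cv2.imread("pics/scene0.png")[140:370,160:400]; b=cv2.imread("pics/side0.png")[80:340,195:410]
a=cv2.resize(a,None,fx=2.5,fy=2.5,interpolation=3)[:575]; cv2.imwrite("pics/c1.png",cv2.convertScaleAbs(a,alpha=1.5,beta=15))
b=cv2.resize(b,None,fx=2.3,fy=2.3,interpolation=3); cv2.imwrite("pics/c2.png",cv2.convertScaleAbs(b,alpha=1.5,beta=15))
E
```

```text
(no output)
```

View pics/c1.png

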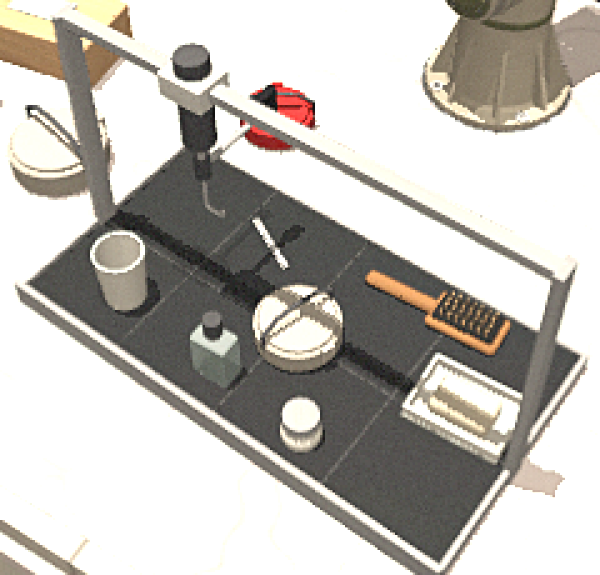

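View pics/c2.png

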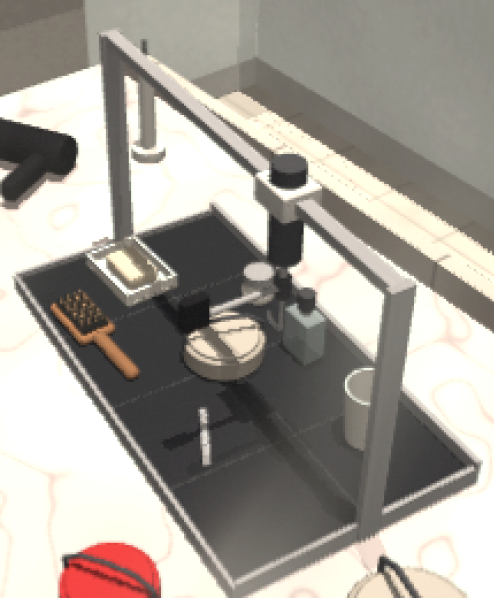

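The close crops confirm the choice: the small beige case with its bail is on the shelf, at scene (279,270) and side (293,229). The paddle is the black plate at scene (266,179) and side (278,215), with its arm running to the shank. The tile, posts and rail are clear.

```bash
cat > h.py <<'E'
import cv2,numpy as np
from rig import r
def ray(n,p,m=None):
    m=m or r.camera_model(n); K=np.array(m["camera_matrix"],float); R=cv2.Rodrigues(np.array(m["rvec"],float))[0]
    u=cv2.undistortPoints(np.array([[p]],float),K,np.array(m["dist"],float)).ravel()
    d=R.T@np.r_[u,1]; return -R.T@np.array(m["tvec"],float).ravel(), d/np.linalg.norm(d)
def plane(n,p,z,m=None):
    c,d=ray(n,p,m); return c+d*(z-c[2])/d[2]
def tri(a,b):
    (c1,d1),(c2,d2)=a,b
    t=np.linalg.lstsq(np.c_[d1,-d2],c2-c1,rcond=None)[0]
    p,q=c1+t[0]*d1,c2+t[1]*d2; return (p+q)/2,np.linalg.norm(p-q)
def proj(n,P,m=None):
    m=m or r.camera_model(n); return cv2.projectPoints(np.array(P,float).reshape(-1,3),*[np.array(m[k],float) for k in("rvec","tvec","camera_matrix","dist")])[0].reshape(-1,2)
E
cat > a.py <<'E'
from h import *
A=lambda x,y:(160+x/2.5,140+y/2.5); B=lambda x,y:(195+x/2.3,80+y/2.3)
# shelf outer corners, frame top ~0.02
sc=[(18,290),(437,572),(587,362)]; 
for p in sc: print("corner sc",plane("scene",A(*p),.02).round(3))
for p in [(15,275),(235,588),(480,468),(212,207)]: print("corner sd",plane("side",B(*p),.02).round(3))
print("rail",[plane("scene",A(*p),.37).round(3) for p in[(68,20),(558,262)]],[plane("side",B(*p),.37).round(3) for p in[(113,38),(400,284)]])
print("paddle",tri(ray("scene",A(265,98)),ray("side",B(192,310))))
print("reel bottom/top",tri(ray("scene",A(191,55)),ray("side",B(289,163))))
for n,f in(("scene","pics/scene0.png"),("side","pics/side0.png")):
    im=cv2.imread(f); c=(279,270) if n=="scene" else (292,229)
    hsv=cv2.cvtColor(im,cv2.COLOR_BGR2HSV)
    m=((im[...,2]>110)&(hsv[...,1]>15)).astype(np.uint8)
    roi=np.zeros_like(m); cv2.circle(roi,c,27,1,-1); m&=roi; m=cv2.morphologyEx(m,cv2.MORPH_CLOSE,np.ones((5,5)))
    ct=max(cv2.findContours(m,0,2)[0],key=cv2.contourArea); x,y,w,h=cv2.boundingRect(ct)
    print(n,"case bbox",x,y,w,h)
print("lid", plane("scene",A(297,320),.06).round(3),plane("side",B(225,341),.06).round(3))
print("bail mid",tri(ray("scene",A(296,313)),ray("side",B(222,336))))
E
python3 a.py
```

```text
corner sc [ 0.702 -0.358  0.02 ]
corner sc [0.765 0.266 0.02 ]
corner sc [0.439 0.308 0.02 ]
corner sd [0.436 0.307 0.02 ]
corner sd [ 0.367 -0.322  0.02 ]
corner sd [ 0.709 -0.358  0.02 ]
corner sd [0.775 0.276 0.02 ]
rail [array([ 0.555, -0.32 ,  0.37 ]), array([0.61 , 0.277, 0.37 ])] [array([0.601, 0.259, 0.37 ]), array([ 0.542, -0.339,  0.37 ])]
paddle (array([ 0.44479909, -0.13606987,  0.24888744]), np.float64(0.0018977132193991266))
reel bottom/top (array([ 0.56364306, -0.14629897,  0.39685443]), np.float64(0.002077457074020085))
scene case bbox 261 254 36 30
side case bbox 276 207 34 32
lid [ 0.586 -0.009  0.06 ] [ 0.572 -0.03   0.06 ]
bail mid (array([ 0.57633694, -0.0168529 ,  0.05708273]), np.float64(0.0006282462270965973))
```

Request:
arm_command(
  motion=[
    {"dp": [-0.44,-0.26,-0.28]},
    {"dp": [-0.44,-0.26,-0.28]},
    {"dp": [-0.44,-0.26,-0.28]},
    {"dp": [-0.44,-0.26,-0.28]},
    {"dp": [-0.44,-0.26,-0.28]},
    {"dp": [-0.44,-0.26,-0.28]},
    {"dp": [-0.44,-0.26,-0.28]},
    {"dp": [-0.44,-0.26,-0.28],"rot": [0,0,-0.037]},
  ],
  gripper=-0.3,
)

```text
invalid input
```

```bash
cat >> h.py <<'E'
from scipy.spatial.transform import Rotation as Ro
def to(P,n):
    s=r.read_state(); d=Ro.from_quat(s["tool_rot"]).inv().apply(np.array(P)-s["position"])
    print("pos",np.round(s["position"],4),"gap",round(float(s["finger_gap"]),4),"tool y",Ro.from_quat(s["tool_rot"]).as_matrix()[:,1].round(3),"t",s["clock"])
    print("units/row",(d/.075/n).round(3),"total mm",(d*1e3).round(1))
E
python3 -c "
from h import *
to([.445,-.136,.38],12)"
```

```text
pos [0.1263 0.5605 0.2305] gap 0.0853 tool y [ 0.22   0.976 -0.002] t 0.1
units/row [-0.516 -0.677 -0.165] total mm [-464.  -609.6 -148.6]
```

Request:
arm_command(
  motion=[
    {"dp": [-0.44,-0.26,-0.28],"rot": [0,0,0]},
    {"dp": [-0.44,-0.26,-0.28],"rot": [0,0,0]},
    {"dp": [-0.44,-0.26,-0.28],"rot": [0,0,0]},
    {"dp": [-0.44,-0.26,-0.28],"rot": [0,0,0]},
    {"dp": [-0.44,-0.26,-0.28],"rot": [0,0,0]},
    {"dp": [-0.44,-0.26,-0.28],"rot": [0,0,0]},
    {"dp": [-0.44,-0.26,-0.28],"rot": [0,0,0]},
    {"dp": [-0.44,-0.26,-0.28],"rot": [0,0,-0.037]},
  ],
  gripper=-0.3,
)

```text
clock: 0.9
position: [0.3504, 0.3494, 0.3999]
tool_rot: [0.052, 0.999, -0.0, -0.0]
ft_force: [0.0, 0.2, 0.6]
finger_gap: 0.0553
gripper_force: 0.0
```

```bash
python3 -c "
from h import *
to([.445,-.136,.38],10)"
```

```text
pos [0.3504 0.3494 0.3999] gap 0.0553 tool y [ 0.103  0.995 -0.   ] t 0.9
units/row [-0.192 -0.631  0.027] total mm [-144.  -473.    19.9]
```

Request:
arm_command(
  motion=[
    {"dp": [-0.19,-0.63,0.02],"rot": [0,0,0]},
    {"dp": [-0.19,-0.63,0.02],"rot": [0,0,0]},
    {"dp": [-0.19,-0.63,0.02],"rot": [0,0,0]},
    {"dp": [-0.19,-0.63,0.02],"rot": [0,0,0]},
    {"dp": [-0.19,-0.63,0.02],"rot": [0,0,0]},
    {"dp": [-0.19,-0.63,0.02],"rot": [0,0,0]},
    {"dp": [-0.19,-0.63,0.02],"rot": [0,0,0]},
    {"dp": [-0.19,-0.63,0.02],"rot": [0,0,0]},
    {"dp": [-0.19,-0.63,0.02],"rot": [0,0,0]},
    {"dp": [-0.19,-0.63,0.02],"rot": [0,0,0]},
  ],
)

```text
clock: 1.9
position: [0.4414, -0.1362, 0.384]
tool_rot: [0.053, 0.999, 0.0, -0.0]
ft_force: [0.7, 0.1, 1.1]
finger_gap: 0.0558
gripper_force: 0.0
```

```bash
python3 -c "
from h import *
import json
m=r.camera_model('wrist'); cv2.imwrite('pics/w1.png',r.capture('wrist')); json.dump({k:np.array(v).tolist() for k,v in m.items()},open('w1.json','w'))
print(ray('wrist',(280,210),m)); print('pred paddle',proj('wrist',[[.445,-.136,.264],[.575,-.02,.06]],m).round())
to([.445,-.136,.38],10)"
```

```text
(array([ 0.35888642, -0.12727848,  0.52683161]), array([ 0.32089793, -0.03078471, -0.94661334]))
pred paddle [[279. 206.]
 [372. 240.]]
pos [ 0.4429 -0.143   0.3823] gap 0.0556 tool y [ 0.111  0.994 -0.004] t 1.95
units/row [-0.002  0.01   0.003] total mm [-1.3  7.2  2.3]
```

View pics/w1.png

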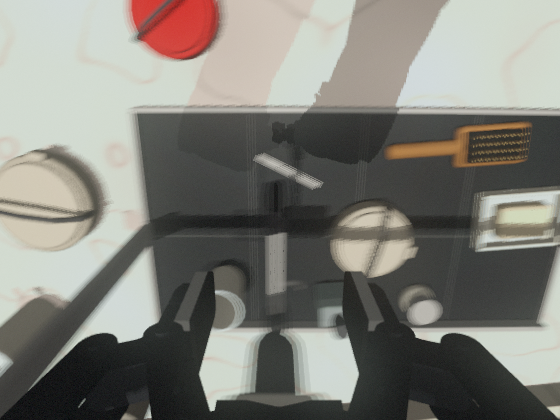

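The wrist view has some motion blur. It shows the paddle top at about (277,195), centred between the fingers, with its bar running to the reel. The case lid is at about (372,240) with the bail crossing it. I'll let the arm settle and take a sharp one.

Request:
arm_command(
  motion=[
    {"dp": [0,0,0],"rot": [0,0,0]},
    {"dp": [0,0,0],"rot": [0,0,0]},
    {"dp": [0,0,0],"rot": [0,0,0]},
    {"dp": [0,0,0],"rot": [0,0,0]},
  ],
)

```text
clock: 2.35
position: [0.4415, -0.1328, 0.3847]
tool_rot: [0.052, 0.999, -0.0, 0.0]
ft_force: [-0.7, -0.1, 0.4]
finger_gap: 0.0555
gripper_force: 0.0
```

```bash
python3 -c "
from h import *
import json
m=r.camera_model('wrist'); im=r.capture('wrist'); cv2.imwrite('pics/w2.png',im); json.dump({k:np.array(v).tolist() for k,v in m.items()},open('w2.json','w'))
c=cv2.resize(im[150:300,240:440],None,fx=4,fy=4,interpolation=3); cv2.imwrite('pics/w2c.png',cv2.convertScaleAbs(c,alpha=1.6,beta=20))
to([.445,-.136,.38],10)"
```

```text
pos [ 0.4416 -0.1329  0.3847] gap 0.0558 tool y [ 0.103  0.995 -0.   ] t 2.4
units/row [-0.005 -0.004  0.006] total mm [-3.7 -2.7  4.7]
```

View pics/w2c.png

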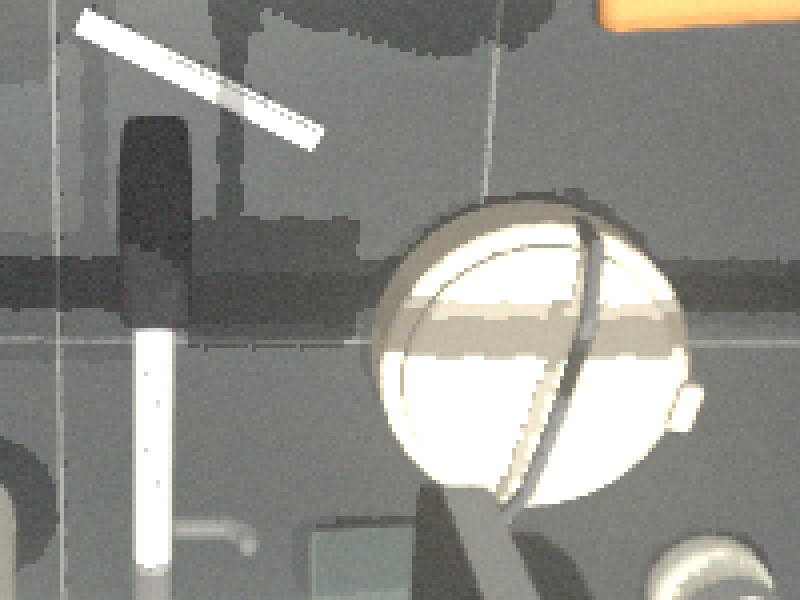

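The sharp crop (offset 240,150, scale 4) shows:
- **Paddle:** its near face is dark, and the greyish top face spans rows 245–328 at column 155.
- **Hook:** the J foot runs right, with the shank at about (155,530) and the tip at about (250,540).
- **Case:** the lid disc is centred near (534,364). The bail goes from (583,225) over (572,370) to (510,512).

```bash
python3 - <<'E'
from h import *
import json
m=json.load(open('w2.json')); C=lambda x,y:(240+x/4,150+y/4)
ey=np.array([.105,.9945]); ex=np.array([.9945,-.105]); O=np.array([.570,-.025])
def S(name,p,z):
    P=plane('wrist',C(*p),z,m); print(name,P.round(4),'shelf',(ex@(P[:2]-O)*1e3).round(1),(ey@(P[:2]-O)*1e3).round(1))
S('top near',(155,245),.264);S('top far',(155,328),.264);S('top L',(120,245),.264);S('top R',(190,245),.264)
S('bot near',(155,116),.222)
S('foot',(190,527),.157);S('tip',(250,545),.165)
S('lidL',(381,365),.06);S('lidR',(688,365),.06);S('lidT',(534,222),.06);S('lidB',(534,506),.06);S('lidC',(534,364),.06)
for p in[(594,290),(585,320),(578,350),(570,375),(560,405),(550,430)]: S('bail',p,.086)
S('footA',(583,225),.06);S('footB',(510,512),.06)
# tile groove / rail reference
S('tip z.14',(250,545),.14)
E
```

```text
top near [ 0.4493 -0.1335  0.264 ] shelf -108.6 -120.6
top far [ 0.4663 -0.1353  0.264 ] shelf -91.6 -120.6
top L [ 0.4487 -0.1401  0.264 ] shelf -108.6 -127.2
top R [ 0.45   -0.1269  0.264 ] shelf -108.6 -113.9
bot near [ 0.4347 -0.132   0.222 ] shelf -123.3 -120.6
foot [ 0.5721 -0.1362  0.157 ] shelf 13.8 -110.4
tip [ 0.575  -0.1197  0.165 ] shelf 14.9 -93.7
lidL [ 0.5713 -0.0673  0.06  ] shelf 5.8 -42.0
lidR [0.5825 0.0393 0.06  ] shelf 5.7 65.3
lidT [ 0.5244 -0.0133  0.06  ] shelf -46.6 6.9
lidB [ 0.6324 -0.0153  0.06  ] shelf 61.1 16.2
lidC [ 0.5765 -0.0143  0.06  ] shelf 5.3 11.3
bail [ 0.5403 -0.0006  0.086 ] shelf -32.1 21.2
bail [ 0.5505 -0.0035  0.086 ] shelf -21.6 19.3
bail [ 0.5609 -0.0059  0.086 ] shelf -11.0 18.0
bail [ 0.5696 -0.0086  0.086 ] shelf -2.1 16.2
bail [ 0.5802 -0.0121  0.086 ] shelf 8.8 13.9
bail [ 0.589  -0.0155  0.086 ] shelf 17.9 11.4
footA [0.5271 0.0032 0.06  ] shelf -45.6 23.5
footB [ 0.634 -0.024  0.06 ] shelf 63.5 7.7
tip z.14 [ 0.5899 -0.1194  0.14  ] shelf 29.7 -91.8
```

Request:
arm_command(
  motion=[
    {"dp": [-0.01,0,0.43],"rot": [0,0,0]},
    {"dp": [0,0,0.43],"rot": [0,0,0]},
    {"dp": [0,0,0.43],"rot": [0,0,0]},
    {"dp": [0,0,0.43],"rot": [0,0,0]},
    {"dp": [0,0,0.42],"rot": [0,0,0]},
    {"dp": [0,0,0],"rot": [0,0,0]},
    {"dp": [0,0,0],"rot": [0,0,0]},
    {"dp": [0,0,0],"rot": [0,0,0]},
    {"dp": [0,0,0],"rot": [0,0,0]},
  ],
)

```text
clock: 3.3
position: [0.4436, -0.1347, 0.2258]
tool_rot: [0.053, 0.999, -0.001, 0.002]
ft_force: [0.4, -0.0, 0.5]
finger_gap: 0.0552
gripper_force: 0.0
```

Request:
arm_command(
  motion=[
    {"dp": [0,0,0],"rot": [0,0,0]},
    {"dp": [0,0,0],"rot": [0,0,0]},
    {"dp": [0,0,0],"rot": [0,0,0]},
    {"dp": [0,0,0],"rot": [0,0,0]},
    {"dp": [0,0,0],"rot": [0,0,0]},
    {"dp": [0,0,0],"rot": [0,0,0]},
    {"dp": [0,0,0],"rot": [0,0,0]},
    {"dp": [0,0,0],"rot": [0,0,0]},
  ],
  gripper=1,
)

```text
clock: 4.1
position: [0.4426, -0.1344, 0.2242]
tool_rot: [0.053, 0.999, -0.0, 0.0]
ft_force: [-0.5, -0.2, 5.4]
finger_gap: 0.0134
gripper_force: 60.3
```

```bash
python3 -c "
from h import *
s=r.read_state();print({k:np.round(s[k],3) for k in('position','finger_gap','gripper_force','ft_force','clock')})
cv2.imwrite('pics/sd2.png',r.capture('side'));cv2.imwrite('pics/sc2.png',r.capture('scene'))"
```

```text
{'position': array([ 0.443, -0.134,  0.224]), 'finger_gap': np.float64(0.013), 'gripper_force': np.float64(60.308), 'ft_force': array([-0.528, -0.201,  5.395]), 'clock': np.float64(4.1)}
```

Gripped: 13.4 mm opening, 60 N. Next I pull the hook down a little and slide along the rail.

Request:
arm_command(
  motion=[
    {"dp": [0,0,0.05],"rot": [0,0,0]},
    {"dp": [0,0,0.05],"rot": [0,0,0]},
    {"dp": [0,0.06,0],"rot": [0,0,0]},
    {"dp": [0,0.12,0],"rot": [0,0,0]},
    {"dp": [0,0.18,0],"rot": [0,0,0]},
    {"dp": [0,0.18,0],"rot": [0,0,0]},
    {"dp": [0,0.18,0],"rot": [0,0,0]},
    {"dp": [0,0.18,0],"rot": [0,0,0]},
    {"dp": [0,0.18,0],"rot": [0,0,0]},
    {"dp": [0,0.12,0],"rot": [0,0,0]},
  ],
)

```text
clock: 5.2
position: [0.4524, -0.0448, 0.217]
tool_rot: [0.053, 0.999, -0.001, 0.001]
ft_force: [-1.5, -2.8, 6.5]
finger_gap: 0.0133
gripper_force: 60.5
```

Request:
arm_command(
  motion=[
    {"dp": [0,0,0],"rot": [0,0,0]},
    {"dp": [0,0,0],"rot": [0,0,0]},
    {"dp": [0,0,0],"rot": [0,0,0]},
    {"dp": [0,0,0],"rot": [0,0,0]},
    {"dp": [0,0,0],"rot": [0,0,0]},
    {"dp": [0,0,0],"rot": [0,0,0]},
  ],
)

```text
clock: 5.8
position: [0.4524, -0.0447, 0.217]
tool_rot: [0.053, 0.999, 0.0, 0.001]
ft_force: [-0.5, 1.7, 6.5]
finger_gap: 0.0137
gripper_force: 60.6
```

```bash
python3 -c "
from h import *
import json
to([.443,-.134,.215],10); s=r.read_state(); print(s['ft_force'],s['moment'])
m=r.camera_model('wrist'); im=r.capture('wrist'); json.dump({k:np.array(v).tolist() for k,v in m.items()},open('w3.json','w'));cv2.imwrite('pics/w3.png',im)
cv2.imwrite('pics/sd3.png',r.capture('side'));cv2.imwrite('pics/sc3.png',r.capture('scene'))
c=cv2.resize(im[150:290,200:400],None,fx=4,fy=4,interpolation=3); cv2.imwrite('pics/w3c.png',cv2.convertScaleAbs(c,alpha=1.6,beta=20))
"
```

```text
pos [ 0.4524 -0.0447  0.217 ] gap 0.0137 tool y [0.105 0.994 0.   ] t 5.8
units/row [-0.    -0.12   0.003] total mm [ -0.  -89.8   2. ]
[-0.49471144  1.71177391  6.51133436] [ 0.24936684 -0.0216603  -0.14061506]
```

View pics/w3c.png

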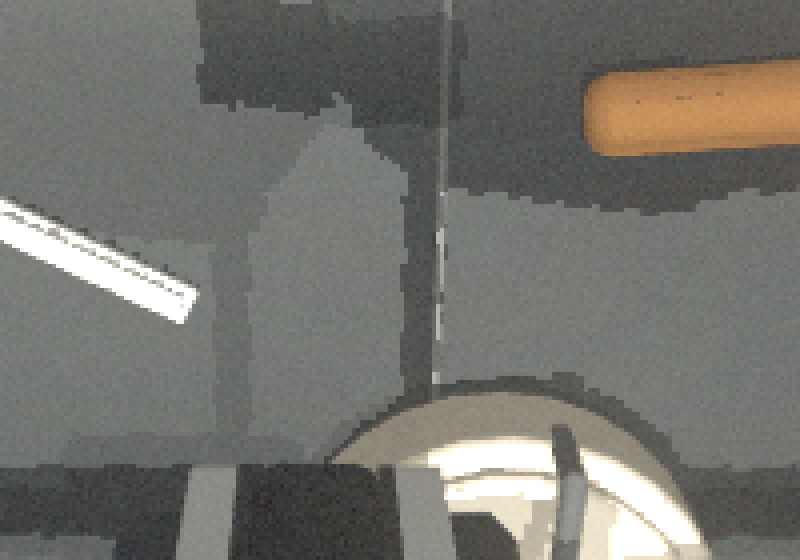

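The fingers hide the case from the wrist camera; only the bail's near foot shows, at (562,428). I'll pull down part way, still above the lid even in the worst case, and check from the fixed cameras.

Request:
arm_command(
  motion=[
    {"dp": [0,0,0.067],"rot": [0,0,0]},
    {"dp": [0,0,0.067],"rot": [0,0,0]},
    {"dp": [0,0,0.067],"rot": [0,0,0]},
    {"dp": [0,0,0.067],"rot": [0,0,0]},
    {"dp": [0,0,0.067],"rot": [0,0,0]},
    {"dp": [0,0,0.067],"rot": [0,0,0]},
    {"dp": [0,0,0.067],"rot": [0,0,0]},
    {"dp": [0,0,0.067],"rot": [0,0,0]},
    {"dp": [0,0,0.067],"rot": [0,0,0]},
    {"dp": [0,0,0.067],"rot": [0,0,0]},
  ],
)

```text
clock: 6.95
position: [0.4525, -0.0448, 0.1667]
tool_rot: [0.053, 0.999, 0.0, 0.001]
ft_force: [-0.7, 1.3, 8.2]
finger_gap: 0.0136
gripper_force: 60.7
```

Request:
arm_command(
  motion=[
    {"dp": [0,0,0],"rot": [0,0,0]},
    {"dp": [0,0,0],"rot": [0,0,0]},
    {"dp": [0,0,0],"rot": [0,0,0]},
    {"dp": [0,0,0],"rot": [0,0,0]},
  ],
)

```text
clock: 7.35
position: [0.4525, -0.0447, 0.1668]
tool_rot: [0.053, 0.999, 0.0, 0.001]
ft_force: [0.5, 1.2, 7.4]
finger_gap: 0.0133
gripper_force: 60.6
```

```bash
python3 -c "
from h import *
to([.443,-.134,.215],10); s=r.read_state(); print(s['ft_force'],s['moment'])
a=r.capture('scene');b=r.capture('side')
cv2.imwrite('pics/sd4.png',b);cv2.imwrite('pics/sc4.png',a)
print(proj('scene',[.576,-.012,.06]),proj('side',[.576,-.012,.06]))
f=lambda im,x,y:cv2.convertScaleAbs(cv2.resize(im[y:y+90,x:x+80],None,fx=5,fy=5,interpolation=3),alpha=1.6,beta=20)
cv2.imwrite('pics/c4.png',np.hstack([f(a,235,205),f(b,252,160)]))
"
```

```text
pos [ 0.4525 -0.0447  0.1668] gap 0.0133 tool y [0.105 0.994 0.   ] t 7.35
units/row [-0.    -0.12  -0.064] total mm [ -0.1 -89.8 -48.2]
[0.53541506 1.18509026 7.44461504] [ 0.27760505  0.13394709 -0.06835844]
[[279.73051434 265.22884895]] [[290.38657741 224.53751465]]
```

View pics/c4.png

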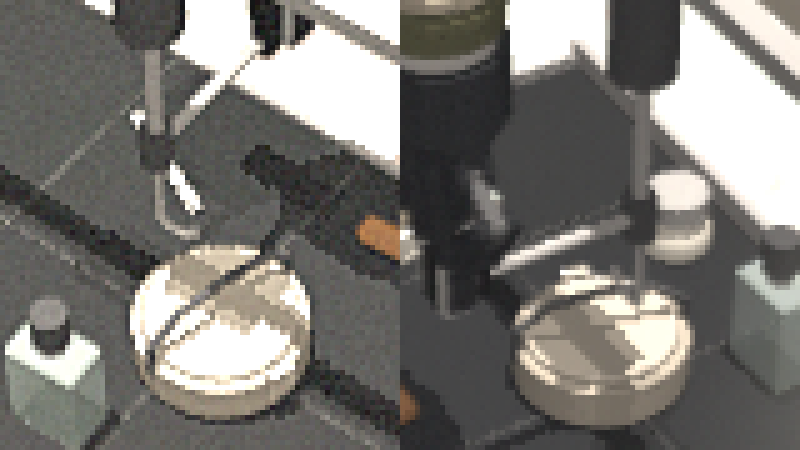

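Composite (scene left, origin 235,205; side right, origin 252,160; ×5). The hook hangs short of the bail with its heel still high: the shank bottom is at about scene (162,222) and side (640,312), the tip at about scene (197,230). The bail runs in scene (150,350)–(285,240) and in side (515,325)–(675,300).

```bash
python3 - <<'E'
from h import *
A=lambda x,y:(235+x/5,205+y/5); B=lambda x,y:(252+(x-400)/5,160+y/5)
ey=np.array([.105,.9945]); ex=np.array([.9945,-.105]); O=np.array([.570,-.025])
def show(n,P,e=''): print(n,np.round(P,4),'shelf',(ex@(P[:2]-O)*1e3).round(1),(ey@(P[:2]-O)*1e3).round(1),e)
P,e=tri(ray('scene',A(160,222)),ray('side',B(640,312))); show('heel',P,e)
P,e=tri(ray('scene',A(153,150)),ray('side',B(641,215))); show('hub',P,e)
# intersect with hook plane shelf x=const
def onplane(n,p,x0):
    c,d=ray(n,p); t=(x0-ex@(c[:2]-O))/(ex@d[:2]); return c+t*d
for x0 in(0,.003): 
    for nm,p in(('shankbot',(160,222)),('footbot',(180,237)),('tip',(198,228)),('hub',(153,150))): show(f'{nm} sc x={x0}',onplane('scene',A(*p),x0))
for p in[(205,288),(225,274),(245,263)]: show('bail sc',plane('scene',A(*p),.086))
for p in[(560,291),(590,285),(620,284)]: show('bail sd',plane('side',B(*p),.086))
E
```

```text
heel [ 0.5738 -0.0589  0.1033] shelf 7.3 -33.3 0.003588618760404235
hub [ 0.5762 -0.0575  0.1733] shelf 9.6 -31.6 4.735653613268204e-05
shankbot sc x=0 [ 0.5661 -0.062   0.0938] shelf 0.0 -37.2 
footbot sc x=0 [ 0.5677 -0.047   0.0906] shelf 0.0 -22.1 
tip sc x=0 [ 0.5691 -0.0331  0.1097] shelf -0.0 -8.1 
hub sc x=0 [ 0.5658 -0.0645  0.1586] shelf -0.0 -39.7 
shankbot sc x=0.003 [ 0.5693 -0.0598  0.0987] shelf 3.0 -34.7 
footbot sc x=0.003 [ 0.5709 -0.0449  0.0955] shelf 3.0 -19.7 
tip sc x=0.003 [ 0.5724 -0.031   0.1145] shelf 3.0 -5.7 
hub sc x=0.003 [ 0.5691 -0.0623  0.1632] shelf 3.0 -37.2 
bail sc [ 0.5898 -0.0163  0.086 ] shelf 18.7 10.7 
bail sc [ 0.5749 -0.0114  0.086 ] shelf 3.5 14.0 
bail sc [ 0.5619 -0.0053  0.086 ] shelf -10.2 18.8 
bail sd [ 0.56   -0.0011  0.086 ] shelf -12.5 22.7 
bail sd [ 0.5779 -0.0073  0.086 ] shelf 6.0 18.4 
bail sd [ 0.593  -0.0173  0.086 ] shelf 22.1 10.1
```

Request:
arm_command(
  motion=[
    {"dp": [0,0.04,0],"rot": [0,0,0]},
    {"dp": [0,0.04,0],"rot": [0,0,0]},
    {"dp": [0,0,0.05],"rot": [0,0,0]},
    {"dp": [0,0,0.05],"rot": [0,0,0]},
    {"dp": [0,0,0.05],"rot": [0,0,0]},
    {"dp": [0,0,0.05],"rot": [0,0,0]},
    {"dp": [0,0,0.04],"rot": [0,0,0]},
    {"dp": [0,0,0],"rot": [0,0,0]},
    {"dp": [0,0,0],"rot": [0,0,0]},
    {"dp": [0,0,0],"rot": [0,0,0]},
  ],
)

```text
clock: 8.45
position: [0.4531, -0.039, 0.1488]
tool_rot: [0.053, 0.999, -0.0, 0.001]
ft_force: [-0.9, 0.9, 7.5]
finger_gap: 0.0136
gripper_force: 60.7
```

Request:
arm_command(
  motion=[
    {"dp": [0,0,0.02],"rot": [0,0,0]},
    {"dp": [0,0,0],"rot": [0,0,0]},
    {"dp": [0,0,0],"rot": [0,0,0]},
    {"dp": [0,0,0],"rot": [0,0,0]},
  ],
)

```text
clock: 8.85
position: [0.4531, -0.039, 0.1473]
tool_rot: [0.053, 0.999, -0.0, 0.001]
ft_force: [-0.9, 0.1, 7.9]
finger_gap: 0.013
gripper_force: 60.7
```

Request:
arm_command(
  motion=[
    {"dp": [0,0,0.02],"rot": [0,0,0]},
    {"dp": [0,0,0],"rot": [0,0,0]},
    {"dp": [0,0,0],"rot": [0,0,0]},
    {"dp": [0,0,0],"rot": [0,0,0]},
  ],
)

```text
clock: 9.25
position: [0.4531, -0.039, 0.1458]
tool_rot: [0.053, 0.999, -0.0, 0.001]
ft_force: [-0.4, 0.6, 7.1]
finger_gap: 0.0132
gripper_force: 60.7
```

Request:
arm_command(
  motion=[
    {"dp": [0,0,0.02],"rot": [0,0,0]},
    {"dp": [0,0,0],"rot": [0,0,0]},
    {"dp": [0,0,0],"rot": [0,0,0]},
    {"dp": [0,0,0],"rot": [0,0,0]},
  ],
)

```text
clock: 9.65
position: [0.4531, -0.039, 0.1443]
tool_rot: [0.053, 0.999, -0.0, 0.001]
ft_force: [-0.9, 1.6, 8.3]
finger_gap: 0.0133
gripper_force: 60.7
```

Request:
arm_command(
  motion=[
    {"dp": [0,0,0.02],"rot": [0,0,0]},
    {"dp": [0,0,0.02],"rot": [0,0,0]},
    {"dp": [0,0,0],"rot": [0,0,0]},
    {"dp": [0,0,0],"rot": [0,0,0]},
    {"dp": [0,0,0],"rot": [0,0,0]},
  ],
)

```text
clock: 10.15
position: [0.4531, -0.039, 0.1413]
tool_rot: [0.053, 0.999, -0.0, 0.001]
ft_force: [-0.9, 0.9, 8.1]
finger_gap: 0.0134
gripper_force: 60.7
```

Request:
arm_command(
  motion=[
    {"dp": [0,0,0.02],"rot": [0,0,0]},
    {"dp": [0,0,0],"rot": [0,0,0]},
    {"dp": [0,0,0],"rot": [0,0,0]},
    {"dp": [0,0,0],"rot": [0,0,0]},
  ],
)

```text
clock: 10.55
position: [0.4531, -0.039, 0.1398]
tool_rot: [0.053, 0.999, -0.0, 0.001]
ft_force: [-1.5, 0.2, 7.9]
finger_gap: 0.0131
gripper_force: 60.7
```

Request:
arm_command(
  motion=[
    {"dp": [0,0,0.013],"rot": [0,0,0]},
    {"dp": [0,0,0],"rot": [0,0,0]},
    {"dp": [0,0,0],"rot": [0,0,0]},
    {"dp": [0,0,0],"rot": [0,0,0]},
  ],
)

```text
clock: 10.95
position: [0.4531, -0.039, 0.1389]
tool_rot: [0.053, 0.999, -0.0, 0.001]
ft_force: [-1.3, 0.7, 7.9]
finger_gap: 0.0132
gripper_force: 60.7
```

Request:
arm_command(
  motion=[
    {"dp": [0,0,0.02],"rot": [0,0,0]},
    {"dp": [0,0,0],"rot": [0,0,0]},
    {"dp": [0,0,0],"rot": [0,0,0]},
    {"dp": [0,0,0],"rot": [0,0,0]},
  ],
)

```text
clock: 11.35
position: [0.4532, -0.039, 0.1374]
tool_rot: [0.053, 0.999, -0.0, 0.001]
ft_force: [-1.1, 0.5, 8.8]
finger_gap: 0.0133
gripper_force: 60.7
```

```bash
python3 -c "
from h import *
s=r.read_state(); print(s['ft_force'],s['moment'])"
```

```text
[-1.11901029  0.47588088  8.79667765] [ 0.13980458  0.15028486 -0.10581607]
```

Request:
arm_command(
  motion=[
    {"dp": [0,0,0.013],"rot": [0,0,0]},
    {"dp": [0,0,0],"rot": [0,0,0]},
    {"dp": [0,0,0],"rot": [0,0,0]},
    {"dp": [0,0,0],"rot": [0,0,0]},
  ],
)

```text
clock: 11.75
position: [0.4531, -0.039, 0.1364]
tool_rot: [0.053, 0.999, -0.0, 0.001]
ft_force: [-0.9, -1.1, 8.3]
finger_gap: 0.0135
gripper_force: 60.7
```

```bash
python3 -c "
from h import *
s=r.read_state(); print(s['ft_force'],s['moment'])"
```

```text
[-0.88938276 -1.05002644  8.33920293] [ 0.09239724  0.22560522 -0.13712328]
```

Request:
arm_command(
  motion=[
    {"dp": [0,0,0.013],"rot": [0,0,0]},
    {"dp": [0,0,0],"rot": [0,0,0]},
    {"dp": [0,0,0],"rot": [0,0,0]},
    {"dp": [0,0,0],"rot": [0,0,0]},
  ],
)

```text
clock: 12.15
position: [0.4531, -0.039, 0.1354]
tool_rot: [0.053, 0.999, -0.0, 0.001]
ft_force: [-1.6, 0.1, 7.8]
finger_gap: 0.0131
gripper_force: 60.7
```

```bash
python3 -c "
from h import *
s=r.read_state(); print(s['ft_force'],s['moment'])"
```

```text
[-1.60523955  0.10198713  7.75328744] [ 0.05595268  0.18176723 -0.12589667]
```

Request:
arm_command(
  motion=[
    {"dp": [0,0,0.013],"rot": [0,0,0]},
    {"dp": [0,0,0],"rot": [0,0,0]},
    {"dp": [0,0,0],"rot": [0,0,0]},
  ],
)

```text
clock: 12.45
position: [0.4531, -0.039, 0.1344]
tool_rot: [0.053, 0.999, -0.0, 0.001]
ft_force: [-1.5, 0.8, 8.3]
finger_gap: 0.0132
gripper_force: 60.7
```

Request:
arm_command(
  motion=[
    {"dp": [0,0,0.013],"rot": [0,0,0]},
    {"dp": [0,0,0],"rot": [0,0,0]},
    {"dp": [0,0,0],"rot": [0,0,0]},
  ],
)

```text
clock: 12.75
position: [0.4531, -0.039, 0.1334]
tool_rot: [0.053, 0.999, -0.0, 0.001]
ft_force: [-0.9, -0.1, 8.0]
finger_gap: 0.0136
gripper_force: 60.7
```

Request:
arm_command(
  motion=[
    {"dp": [0,0,0.013],"rot": [0,0,0]},
    {"dp": [0,0,0],"rot": [0,0,0]},
    {"dp": [0,0,0],"rot": [0,0,0]},
  ],
)

```text
clock: 13.05
position: [0.4532, -0.039, 0.1325]
tool_rot: [0.053, 0.999, -0.0, 0.001]
ft_force: [-0.9, 1.2, 8.2]
finger_gap: 0.0133
gripper_force: 60.7
```

```bash
python3 -c "
from h import *
s=r.read_state(); print(s['ft_force'],s['moment'])"
```

```text
[-0.88573566  1.16382982  8.21164712] [ 0.10784192  0.15439338 -0.08306534]
```

Request:
arm_command(
  motion=[
    {"dp": [0,0,0.013],"rot": [0,0,0]},
    {"dp": [0,0,0],"rot": [0,0,0]},
    {"dp": [0,0,0],"rot": [0,0,0]},
  ],
)

```text
clock: 13.35
position: [0.4531, -0.039, 0.1315]
tool_rot: [0.053, 0.999, -0.0, 0.001]
ft_force: [-1.5, 0.5, 7.3]
finger_gap: 0.0134
gripper_force: 60.7
```

Request:
arm_command(
  motion=[
    {"dp": [0,0,0.013],"rot": [0,0,0]},
    {"dp": [0,0,0],"rot": [0,0,0]},
    {"dp": [0,0,0],"rot": [0,0,0]},
  ],
)

```text
clock: 13.65
position: [0.4531, -0.039, 0.1305]
tool_rot: [0.053, 0.999, -0.0, 0.001]
ft_force: [-0.7, 1.1, 8.2]
finger_gap: 0.0135
gripper_force: 60.7
```

```bash
python3 -c "
from h import *
s=r.read_state(); print(s['ft_force'],s['moment'])"
```

```text
[-0.67093662  1.0837117   8.20595472] [ 0.19496038  0.18131069 -0.14268227]
```

Request:
arm_command(
  motion=[
    {"dp": [0,0,0.013],"rot": [0,0,0]},
    {"dp": [0,0,0],"rot": [0,0,0]},
    {"dp": [0,0,0],"rot": [0,0,0]},
  ],
)

```text
clock: 13.95
position: [0.4531, -0.039, 0.1296]
tool_rot: [0.053, 0.999, -0.0, 0.001]
ft_force: [-0.7, 0.5, 7.3]
finger_gap: 0.0133
gripper_force: 60.7
```

Request:
arm_command(
  motion=[
    {"dp": [0,0,0.013],"rot": [0,0,0]},
    {"dp": [0,0,0],"rot": [0,0,0]},
    {"dp": [0,0,0],"rot": [0,0,0]},
  ],
)

```text
clock: 14.25
position: [0.4532, -0.039, 0.1286]
tool_rot: [0.053, 0.999, -0.0, 0.001]
ft_force: [-1.0, 0.9, 7.8]
finger_gap: 0.0133
gripper_force: 60.7
```

```bash
python3 -c "
from h import *
s=r.read_state(); print(s['ft_force'],s['moment'])"
```

```text
[-1.02254006  0.88187972  7.7535237 ] [ 0.1211237   0.17579029 -0.07857977]
```

Request:
arm_command(
  motion=[
    {"dp": [0,0,0.013],"rot": [0,0,0]},
    {"dp": [0,0,0],"rot": [0,0,0]},
    {"dp": [0,0,0],"rot": [0,0,0]},
  ],
)

```text
clock: 14.55
position: [0.4531, -0.039, 0.1276]
tool_rot: [0.053, 0.999, -0.0, 0.001]
ft_force: [-0.8, 0.6, 8.1]
finger_gap: 0.0132
gripper_force: 60.7
```

Request:
arm_command(
  motion=[
    {"dp": [0,0,0.013],"rot": [0,0,0]},
    {"dp": [0,0,0],"rot": [0,0,0]},
    {"dp": [0,0,0],"rot": [0,0,0]},
  ],
)

```text
clock: 14.85
position: [0.4531, -0.039, 0.1266]
tool_rot: [0.053, 0.999, -0.0, 0.001]
ft_force: [-1.2, 0.5, 8.8]
finger_gap: 0.0134
gripper_force: 60.8
```

```bash
python3 -c "
from h import *
s=r.read_state(); print(s['ft_force'],s['moment'])"
```

```text
[-1.16642937  0.47549256  8.81866438] [ 0.09530032  0.14025393 -0.13195806]
```

```bash
python3 -c "
from h import *
a=r.capture('scene');b=r.capture('side')
cv2.imwrite('pics/sd5.png',b);cv2.imwrite('pics/sc5.png',a)
f=lambda im,x,y:cv2.convertScaleAbs(cv2.resize(im[y:y+75,x:x+50],None,fx=8,fy=8,interpolation=3),alpha=1.6,beta=20)
cv2.imwrite('pics/c5.png',np.hstack([f(a,255,215),f(b,272,175)]))
"
```

View pics/c5.png

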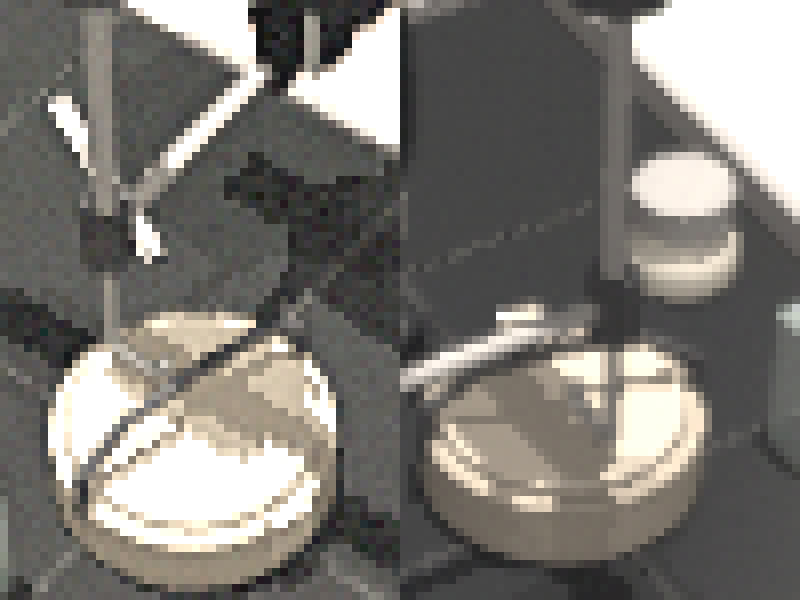

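The scene half (left, origin 255,215, ×8) shows the shank bottom at (108,342), with the foot running to about (172,375) just short of the bail. The side half (origin 272,175) shows the shank bottom at (610,438) over the lid.

```bash
python3 - <<'E'
from h import *
A=lambda x,y:(255+x/8,215+y/8); B=lambda x,y:(272+(x-400)/8,175+y/8)
ey=np.array([.105,.9945]); ex=np.array([.9945,-.105]); O=np.array([.570,-.025])
def show(n,P,e=''): print(n,np.round(P,4),'shelf',(ex@(P[:2]-O)*1e3).round(1),(ey@(P[:2]-O)*1e3).round(1),e)
show('shankbot',*tri(ray('scene',A(108,342)),ray('side',B(610,438))))
show('foot end',*tri(ray('scene',A(170,378)),ray('side',B(578,410))))
show('hub bottom',*tri(ray('scene',A(106,268)),ray('side',B(612,345))))
show('hub top',*tri(ray('scene',A(106,208)),ray('side',B(612,282))))
for p in[(130,418),(170,383),(210,355),(250,325)]: show('bail sc',plane('scene',A(*p),.086))
E
```

```text
shankbot [ 0.5748 -0.0525  0.0687] shelf 7.6 -26.8 0.0005059026173079998
foot end [ 0.5764 -0.0268  0.0642] shelf 6.6 -1.1 0.005164694830586842
hub bottom [ 0.575  -0.0519  0.1139] shelf 7.8 -26.2 0.0009564328217585195
hub top [ 0.573  -0.0528  0.1455] shelf 5.9 -27.3 0.002226941954329294
bail sc [ 0.6113 -0.0196  0.086 ] shelf 40.5 9.7 
bail sc [ 0.5903 -0.0152  0.086 ] shelf 19.1 11.9 
bail sc [ 0.5717 -0.009   0.086 ] shelf 0.0 16.1 
bail sc [ 0.5521 -0.0032  0.086 ] shelf -20.1 19.8
```

Request:
arm_command(
  motion=[
    {"dp": [0,0,0.013],"rot": [0,0,0]},
    {"dp": [0,0,0],"rot": [0,0,0]},
    {"dp": [0,0,0],"rot": [0,0,0]},
  ],
)

```text
clock: 15.25
position: [0.4531, -0.039, 0.1257]
tool_rot: [0.053, 0.999, -0.0, 0.001]
ft_force: [-0.9, 0.7, 8.2]
finger_gap: 0.0131
gripper_force: 60.8
```

Request:
arm_command(
  motion=[
    {"dp": [0,0,0.013],"rot": [0,0,0]},
    {"dp": [0,0,0],"rot": [0,0,0]},
    {"dp": [0,0,0],"rot": [0,0,0]},
  ],
)

```text
clock: 15.55
position: [0.4531, -0.039, 0.1247]
tool_rot: [0.053, 0.999, -0.0, 0.001]
ft_force: [-1.1, 1.0, 7.5]
finger_gap: 0.0132
gripper_force: 60.8
```

```bash
python3 -c "
from h import *
s=r.read_state(); print(s['ft_force'],s['moment'])"
```

```text
[-1.06963733  1.00322625  7.48227054] [ 0.14349729  0.18655983 -0.09378141]
```

Request:
arm_command(
  motion=[
    {"dp": [0,0,0.013],"rot": [0,0,0]},
    {"dp": [0,0,0],"rot": [0,0,0]},
    {"dp": [0,0,0],"rot": [0,0,0]},
  ],
)

```text
clock: 15.85
position: [0.4531, -0.039, 0.1237]
tool_rot: [0.053, 0.999, -0.0, 0.001]
ft_force: [-1.1, 1.0, 8.3]
finger_gap: 0.0132
gripper_force: 60.8
```

Request:
arm_command(
  motion=[
    {"dp": [0,0,0.013],"rot": [0,0,0]},
    {"dp": [0,0,0],"rot": [0,0,0]},
    {"dp": [0,0,0],"rot": [0,0,0]},
  ],
)

```text
clock: 16.15
position: [0.4531, -0.039, 0.1227]
tool_rot: [0.053, 0.999, -0.0, 0.001]
ft_force: [-0.6, 1.1, 8.2]
finger_gap: 0.0134
gripper_force: 60.8
```

```bash
python3 -c "
from h import *
s=r.read_state(); print(s['ft_force'],s['moment'])"
```

```text
[-0.57429827  1.08114746  8.20561846] [ 0.12513391  0.13551693 -0.11447406]
```

Request:
arm_command(
  motion=[
    {"dp": [0,0,0.013],"rot": [0,0,0]},
    {"dp": [0,0,0],"rot": [0,0,0]},
    {"dp": [0,0,0],"rot": [0,0,0]},
  ],
)

```text
clock: 16.45
position: [0.4531, -0.039, 0.1218]
tool_rot: [0.053, 0.999, -0.0, 0.001]
ft_force: [-1.1, 0.4, 7.7]
finger_gap: 0.0132
gripper_force: 60.8
```

Request:
arm_command(
  motion=[
    {"dp": [0,0,0.01],"rot": [0,0,0]},
    {"dp": [0,0,0],"rot": [0,0,0]},
    {"dp": [0,0,0],"rot": [0,0,0]},
  ],
)

```text
clock: 16.75
position: [0.4532, -0.039, 0.121]
tool_rot: [0.053, 0.999, -0.0, 0.001]
ft_force: [-1.1, 0.9, 7.9]
finger_gap: 0.013
gripper_force: 60.8
```

```bash
python3 -c "
from h import *
s=r.read_state(); print(s['ft_force'],s['moment'])"
```

```text
[-1.14363731  0.85410346  7.94482289] [ 0.12671719  0.19384978 -0.15379604]
```

Request:
arm_command(
  motion=[
    {"dp": [0,0,0.01],"rot": [0,0,0]},
    {"dp": [0,0,0],"rot": [0,0,0]},
    {"dp": [0,0,0],"rot": [0,0,0]},
  ],
)

```text
clock: 17.05
position: [0.4531, -0.039, 0.1203]
tool_rot: [0.053, 0.999, -0.0, 0.001]
ft_force: [-1.7, 0.7, 7.7]
finger_gap: 0.013
gripper_force: 60.8
```

Request:
arm_command(
  motion=[
    {"dp": [0,0,0.01],"rot": [0,0,0]},
    {"dp": [0,0,0],"rot": [0,0,0]},
    {"dp": [0,0,0],"rot": [0,0,0]},
  ],
)

```text
clock: 17.35
position: [0.4531, -0.039, 0.1196]
tool_rot: [0.053, 0.999, -0.0, 0.001]
ft_force: [-1.4, 0.6, 8.5]
finger_gap: 0.0134
gripper_force: 60.8
```

```bash
python3 -c "
from h import *
s=r.read_state(); print(s['ft_force'],s['moment'])"
```

```text
[-1.35084216  0.57868014  8.50071358] [ 0.13386447  0.25722135 -0.11509148]
```

Request:
arm_command(
  motion=[
    {"dp": [0,0,0.01],"rot": [0,0,0]},
    {"dp": [0,0,0],"rot": [0,0,0]},
    {"dp": [0,0,0],"rot": [0,0,0]},
  ],
)

```text
clock: 17.65
position: [0.4532, -0.039, 0.1189]
tool_rot: [0.053, 0.999, -0.0, 0.001]
ft_force: [-1.3, 0.5, 9.6]
finger_gap: 0.0135
gripper_force: 60.9
```

Request:
arm_command(
  motion=[
    {"dp": [0,0,0],"rot": [0,0,0]},
  ],
)

```text
clock: 17.75
position: [0.4532, -0.039, 0.1189]
tool_rot: [0.053, 0.999, -0.0, 0.001]
ft_force: [-1.3, 1.6, 9.6]
finger_gap: 0.0131
gripper_force: 60.9
```

```bash
python3 -c "
from h import *
s=r.read_state(); print(s['ft_force'],s['moment'])"
```

```text
[-1.28383072  1.59556929  9.61695478] [ 0.139918    0.26926777 -0.13327259]
```

Contact is felt: force rose from about 8.1 to 9.6 N and the moment changed to match, so about 1.4 N rests on the lid. I'll ease off slightly and slide under the bail.

Request:
arm_command(
  motion=[
    {"dp": [0,0,-0.004],"rot": [0,0,0]},
    {"dp": [0,0.02,0],"rot": [0,0,0]},
    {"dp": [0,0.03,0],"rot": [0,0,0]},
    {"dp": [0,0.03,0],"rot": [0,0,0]},
    {"dp": [0,0.03,0],"rot": [0,0,0]},
    {"dp": [0,0.03,0],"rot": [0,0,0]},
    {"dp": [0,0,0],"rot": [0,0,0]},
  ],
)

```text
clock: 18.45
position: [0.4543, -0.0288, 0.1192]
tool_rot: [0.053, 0.999, -0.001, 0.001]
ft_force: [-1.1, 0.3, 9.4]
finger_gap: 0.0132
gripper_force: 61.0
```

Request:
arm_command(
  motion=[
    {"dp": [0,0.03,0],"rot": [0,0,0]},
    {"dp": [0,0.03,0],"rot": [0,0,0]},
    {"dp": [0,0.03,0],"rot": [0,0,0]},
    {"dp": [0,0.03,0],"rot": [0,0,0]},
    {"dp": [0,0,0],"rot": [0,0,0]},
  ],
)

```text
clock: 18.95
position: [0.4553, -0.0198, 0.1192]
tool_rot: [0.053, 0.999, -0.0, 0.001]
ft_force: [-1.4, -0.4, 9.2]
finger_gap: 0.0129
gripper_force: 61.0
```

Request:
arm_command(
  motion=[
    {"dp": [0,0.03,0],"rot": [0,0,0]},
    {"dp": [0,0.03,0],"rot": [0,0,0]},
    {"dp": [0,0.03,0],"rot": [0,0,0]},
    {"dp": [0,0.03,0],"rot": [0,0,0]},
    {"dp": [0,0,0],"rot": [0,0,0]},
  ],
)

```text
clock: 19.45
position: [0.4563, -0.0108, 0.1192]
tool_rot: [0.053, 0.999, -0.0, 0.001]
ft_force: [-1.3, -0.4, 9.2]
finger_gap: 0.0131
gripper_force: 60.9
```

```bash
python3 -c "
from h import *
to([.4531,-.039,.119],10)
s=r.read_state(); print(s['ft_force'],s['moment'])"
```

```text
pos [ 0.4563 -0.0108  0.1192] gap 0.0131 tool y [ 0.106  0.994 -0.001] t 19.45
units/row [ 0.    -0.038  0.   ] total mm [  0.2 -28.3   0.3]
[-1.33382936 -0.40568892  9.19472175] [-0.03968517  0.29660601 -0.15850382]
```

Request:
arm_command(
  motion=[
    {"dp": [0,0,-0.02],"rot": [0,0,0]},
    {"dp": [0,0,-0.02],"rot": [0,0,0]},
    {"dp": [0,0,-0.02],"rot": [0,0,0]},
    {"dp": [0,0,-0.02],"rot": [0,0,0]},
    {"dp": [0,0,0],"rot": [0,0,0]},
  ],
)

```text
clock: 19.95
position: [0.4562, -0.0108, 0.1253]
tool_rot: [0.053, 0.999, -0.0, 0.001]
ft_force: [-2.2, -0.7, 8.8]
finger_gap: 0.0132
gripper_force: 60.8
```

Request:
arm_command(
  motion=[
    {"dp": [0,0,-0.02],"rot": [0,0,0]},
    {"dp": [0,0,-0.02],"rot": [0,0,0]},
    {"dp": [0,0,-0.02],"rot": [0,0,0]},
    {"dp": [0,0,0],"rot": [0,0,0]},
    {"dp": [0,0,0],"rot": [0,0,0]},
  ],
)

```text
clock: 20.45
position: [0.4562, -0.0108, 0.1297]
tool_rot: [0.053, 0.999, -0.0, 0.001]
ft_force: [-1.1, 1.0, 8.8]
finger_gap: 0.0135
gripper_force: 60.8
```

```bash
python3 -c "
from h import *
s=r.read_state(); print(s['ft_force'],s['moment'])
a=r.capture('scene');b=r.capture('side')
cv2.imwrite('pics/sd6.png',b);cv2.imwrite('pics/sc6.png',a)
f=lambda im,x,y:cv2.convertScaleAbs(cv2.resize(im[y:y+75,x:x+50],None,fx=8,fy=8,interpolation=3),alpha=1.6,beta=20)
cv2.imwrite('pics/c6.png',np.hstack([f(a,255,215),f(b,272,175)]))
"
```

```text
[-1.13973866  0.99056657  8.84387796] [-0.02283045  0.20242831 -0.13743675]
```

View pics/c6.png

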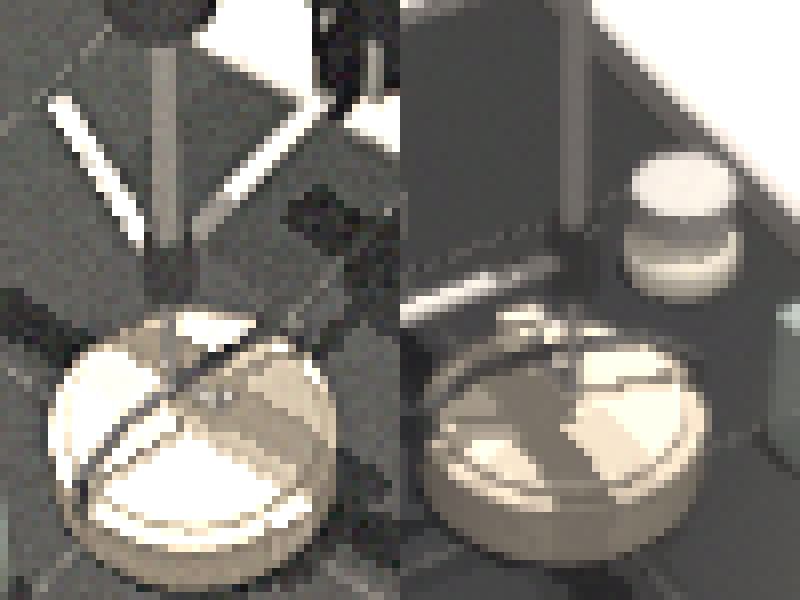

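The tip (scene 225,395) has passed under and beyond the bail, with the shank (170,350) on the near side. The case has not moved. Easing up.

Request:
arm_command(
  motion=[
    {"dp": [0,0,-0.02],"rot": [0,0,0]},
    {"dp": [0,0,-0.015],"rot": [0,0,0]},
    {"dp": [0,0,-0.01],"rot": [0,0,0]},
    {"dp": [0,0,-0.01],"rot": [0,0,0]},
    {"dp": [0,0,-0.01],"rot": [0,0,0]},
    {"dp": [0,0,-0.01],"rot": [0,0,0]},
    {"dp": [0,0,-0.01],"rot": [0,0,0]},
    {"dp": [0,0,-0.01],"rot": [0,0,0]},
    {"dp": [0,0,-0.01],"rot": [0,0,0]},
    {"dp": [0,0,-0.01],"rot": [0,0,0]},
  ],
)

```text
clock: 21.55
position: [0.4561, -0.0108, 0.1379]
tool_rot: [0.053, 0.999, -0.0, 0.001]
ft_force: [0.3, -0.5, 4.2]
finger_gap: 0.0136
gripper_force: 60.4
```

Request:
arm_command(
  motion=[
    {"dp": [0,0,-0.01],"rot": [0,0,0]},
    {"dp": [0,0,-0.01],"rot": [0,0,0]},
    {"dp": [0,0,-0.01],"rot": [0,0,0]},
    {"dp": [0,0,-0.01],"rot": [0,0,0]},
    {"dp": [0,0,-0.01],"rot": [0,0,0]},
    {"dp": [0,0,-0.01],"rot": [0,0,0]},
    {"dp": [0,0,-0.01],"rot": [0,0,0]},
    {"dp": [0,0,-0.01],"rot": [0,0,0]},
    {"dp": [0,0,0],"rot": [0,0,0]},
    {"dp": [0,0,0],"rot": [0,0,0]},
  ],
)

```text
clock: 22.55
position: [0.4561, -0.0106, 0.1437]
tool_rot: [0.053, 0.999, -0.0, 0.001]
ft_force: [4.8, -1.3, 5.8]
finger_gap: 0.0133
gripper_force: 60.3
```

```bash
python3 -c "
from h import *
s=r.read_state(); print(s['ft_force'],s['moment'])"
```

```text
[ 4.75104315 -1.27315615  5.79519084] [-0.35952533 -0.64628221 -0.15738705]
```

Request:
arm_command(
  motion=[
    {"dp": [0,0,-0.01],"rot": [0,0,0]},
    {"dp": [0,0,-0.01],"rot": [0,0,0]},
    {"dp": [0,0,-0.01],"rot": [0,0,0]},
    {"dp": [0,0,-0.01],"rot": [0,0,0]},
    {"dp": [0,0,-0.01],"rot": [0,0,0]},
    {"dp": [0,0,-0.01],"rot": [0,0,0]},
    {"dp": [0,0,-0.01],"rot": [0,0,0]},
    {"dp": [0,0,-0.01],"rot": [0,0,0]},
    {"dp": [0,0,-0.01],"rot": [0,0,0]},
    {"dp": [0,0,-0.01],"rot": [0,0,0]},
  ],
)

```text
clock: 23.55
position: [0.4561, -0.0106, 0.1511]
tool_rot: [0.053, 0.999, -0.0, 0.001]
ft_force: [4.9, -2.8, 4.6]
finger_gap: 0.0134
gripper_force: 60.2
```

Request:
arm_command(
  motion=[
    {"dp": [0,0,0],"rot": [0,0,0]},
    {"dp": [0,0,0],"rot": [0,0,0]},
    {"dp": [0,0,0],"rot": [0,0,0]},
    {"dp": [0,0,0],"rot": [0,0,0]},
    {"dp": [0,0,0],"rot": [0,0,0]},
  ],
)

```text
clock: 24.05
position: [0.4561, -0.0106, 0.1512]
tool_rot: [0.053, 0.999, -0.0, 0.001]
ft_force: [5.0, -2.2, 6.0]
finger_gap: 0.0133
gripper_force: 60.3
```

```bash
python3 -c "
from h import *
s=r.read_state(); print(s['ft_force'],s['moment'])
cv2.imwrite('pics/sc7.png',r.capture('scene'));cv2.imwrite('pics/sd7.png',r.capture('side'))
for n in('sc','sd'):
    a=cv2.imread(f'pics/{n}6.png').astype(int);b=cv2.imread(f'pics/{n}7.png').astype(int)
    for t,im in(('6',a),('7',b)):
        m=((im[...,2]-im[...,0]>12)&(im[...,2]>90)).astype(np.uint8); x0,y0=((250,215) if n=='sc' else (268,200)); m[:y0]=0;m[:,:x0]=0;m[y0+85:]=0;m[:,x0+(55 if n=='sc' else 55):]=0
        k,l,st,c=cv2.connectedComponentsWithStats(m); i=1+st[1:,4].argmax(); print(n,t,st[i],c[i].round(1))
"
```

```text
[ 4.95874865 -2.15718651  5.96434465] [-0.38858753 -0.82290835 -0.15063729]
sc 6 [266 265  28  19 387] [279.8 274.7]
sc 7 [266 254  32  27 499] [282.3 269.2]
sd 6 [292 218  18  20 232] [300.9 226.9]
sd 7 [292 215  17  20 225] [300.6 223.5]
```

Request:
arm_command(
  motion=[
    {"dp": [0,0,-0.015],"rot": [0,0,0]},
    {"dp": [0,0,-0.02],"rot": [0,0,0]},
    {"dp": [0,0,-0.025],"rot": [0,0,0]},
    {"dp": [0,0,-0.025],"rot": [0,0,0]},
    {"dp": [0,0,-0.025],"rot": [0,0,0]},
    {"dp": [0,0,-0.025],"rot": [0,0,0]},
    {"dp": [0,0,-0.025],"rot": [0,0,0]},
    {"dp": [0,0,-0.025],"rot": [0,0,0]},
    {"dp": [0,0,-0.025],"rot": [0,0,0]},
    {"dp": [0,0,-0.025],"rot": [0,0,0]},
  ],
)

```text
clock: 25.15
position: [0.4561, -0.0106, 0.1687]
tool_rot: [0.053, 0.999, -0.0, 0.001]
ft_force: [6.1, -1.2, 4.0]
finger_gap: 0.0133
gripper_force: 60.2
```

Request:
arm_command(
  motion=[
    {"dp": [0,0,-0.025],"rot": [0,0,0]},
    {"dp": [0,0,-0.025],"rot": [0,0,0]},
    {"dp": [0,0,-0.025],"rot": [0,0,0]},
    {"dp": [0,0,-0.025],"rot": [0,0,0]},
    {"dp": [0,0,-0.025],"rot": [0,0,0]},
    {"dp": [0,0,-0.025],"rot": [0,0,0]},
    {"dp": [0,0,-0.025],"rot": [0,0,0]},
    {"dp": [0,0,-0.025],"rot": [0,0,0]},
    {"dp": [0,0,-0.025],"rot": [0,0,0]},
    {"dp": [0,0,-0.025],"rot": [0,0,0]},
  ],
)

```text
clock: 26.15
position: [0.4561, -0.0106, 0.1874]
tool_rot: [0.053, 0.999, 0.0, 0.001]
ft_force: [5.7, -2.3, 3.7]
finger_gap: 0.0134
gripper_force: 60.1
```

Request:
arm_command(
  motion=[
    {"dp": [0,0,-0.025],"rot": [0,0,0]},
    {"dp": [0,0,-0.025],"rot": [0,0,0]},
    {"dp": [0,0,-0.025],"rot": [0,0,0]},
    {"dp": [0,0,-0.025],"rot": [0,0,0]},
    {"dp": [0,0,-0.025],"rot": [0,0,0]},
    {"dp": [0,0,-0.025],"rot": [0,0,0]},
    {"dp": [0,0,-0.025],"rot": [0,0,0]},
    {"dp": [0,0,-0.025],"rot": [0,0,0]},
    {"dp": [0,0,-0.025],"rot": [0,0,0]},
    {"dp": [0,0,-0.02],"rot": [0,0,0]},
  ],
)

```text
clock: 27.15
position: [0.4561, -0.0106, 0.2057]
tool_rot: [0.053, 0.999, 0.0, 0.0]
ft_force: [5.8, -1.8, 3.7]
finger_gap: 0.0136
gripper_force: 60.1
```

Request:
arm_command(
  motion=[
    {"dp": [0,0,-0.02],"rot": [0,0,0]},
    {"dp": [0,0,-0.02],"rot": [0,0,0]},
    {"dp": [0,0,-0.02],"rot": [0,0,0]},
    {"dp": [0,0,-0.02],"rot": [0,0,0]},
    {"dp": [0,0,-0.02],"rot": [0,0,0]},
    {"dp": [0,0,-0.015],"rot": [0,0,0]},
    {"dp": [0,0,-0.01],"rot": [0,0,0]},
    {"dp": [0,0,0],"rot": [0,0,0]},
    {"dp": [0,0,0],"rot": [0,0,0]},
  ],
)

```text
clock: 28.05
position: [0.4561, -0.0106, 0.215]
tool_rot: [0.053, 0.999, -0.0, 0.001]
ft_force: [4.3, -1.9, 4.5]
finger_gap: 0.013
gripper_force: 60.1
```

```bash
python3 -c "
from h import *
s=r.read_state(); print(s['ft_force'],s['moment'])"
```

```text
[ 4.2532617  -1.88579867  4.46112229] [-0.43758266 -1.03340901 -0.0562061 ]
```

Near the top, I go in small steps until the stop takes the spring's load.

Request:
arm_command(
  motion=[
    {"dp": [0,0,-0.013],"rot": [0,0,0]},
    {"dp": [0,0,-0.013],"rot": [0,0,0]},
    {"dp": [0,0,-0.013],"rot": [0,0,0]},
    {"dp": [0,0,-0.013],"rot": [0,0,0]},
    {"dp": [0,0,-0.013],"rot": [0,0,0]},
    {"dp": [0,0,-0.013],"rot": [0,0,0]},
    {"dp": [0,0,0],"rot": [0,0,0]},
    {"dp": [0,0,0],"rot": [0,0,0]},
  ],
)

```text
clock: 28.85
position: [0.4561, -0.0106, 0.2209]
tool_rot: [0.053, 0.999, 0.0, 0.001]
ft_force: [5.0, -1.9, 4.1]
finger_gap: 0.0134
gripper_force: 60.1
```

Request:
arm_command(
  motion=[
    {"dp": [0,0,-0.013],"rot": [0,0,0]},
    {"dp": [0,0,-0.013],"rot": [0,0,0]},
    {"dp": [0,0,0],"rot": [0,0,0]},
    {"dp": [0,0,0],"rot": [0,0,0]},
  ],
)

```text
clock: 29.25
position: [0.4561, -0.0106, 0.2228]
tool_rot: [0.053, 0.999, 0.0, 0.0]
ft_force: [5.5, -2.7, 3.0]
finger_gap: 0.0131
gripper_force: 60.1
```

Request:
arm_command(
  motion=[
    {"dp": [0,0,-0.013],"rot": [0,0,0]},
    {"dp": [0,0,0],"rot": [0,0,0]},
    {"dp": [0,0,0],"rot": [0,0,0]},
  ],
)

```text
clock: 29.55
position: [0.4561, -0.0106, 0.2238]
tool_rot: [0.053, 0.999, 0.0, 0.0]
ft_force: [5.7, -2.3, 3.4]
finger_gap: 0.0133
gripper_force: 60.1
```

```bash
python3 -c "
from h import *
s=r.read_state(); print(s['position'],s['ft_force'],s['moment'])"
```

```text
[ 0.45606839 -0.01056516  0.22378196] [ 5.6928957  -2.29701185  3.43480178] [-0.44021848 -1.03701718 -0.17232644]
```

Request:
arm_command(
  motion=[
    {"dp": [0,0,-0.007],"rot": [0,0,0]},
    {"dp": [0,0,0],"rot": [0,0,0]},
    {"dp": [0,0,0],"rot": [0,0,0]},
  ],
)

```text
clock: 29.85
position: [0.456, -0.0106, 0.2242]
tool_rot: [0.053, 0.999, 0.0, 0.0]
ft_force: [5.3, -2.8, 3.9]
finger_gap: 0.0131
gripper_force: 60.0
```

Request:
arm_command(
  motion=[
    {"dp": [0,0,-0.007],"rot": [0,0,0]},
    {"dp": [0,0,0],"rot": [0,0,0]},
    {"dp": [0,0,0],"rot": [0,0,0]},
  ],
)

```text
clock: 30.15
position: [0.456, -0.0105, 0.2243]
tool_rot: [0.053, 0.999, 0.0, 0.0]
ft_force: [6.8, -2.6, 0.4]
finger_gap: 0.0135
gripper_force: 59.5
```

```bash
python3 -c "
from h import *
s=r.read_state(); print(s['position'],s['ft_force'],s['moment'])"
```

```text
[ 0.45603237 -0.01053343  0.22430985] [ 6.81763248 -2.56768441  0.37734025] [-0.37597879 -1.26933103 -0.09361342]
```

The stop is reached (Fz fell to 0.4 N at the original retracted height). I wait and check that the case hangs still before letting go.

Request:
arm_command(
  motion=[
    {"dp": [0,0,0],"rot": [0,0,0]},
    {"dp": [0,0,0],"rot": [0,0,0]},
    {"dp": [0,0,0],"rot": [0,0,0]},
    {"dp": [0,0,0],"rot": [0,0,0]},
    {"dp": [0,0,0],"rot": [0,0,0]},
    {"dp": [0,0,0],"rot": [0,0,0]},
    {"dp": [0,0,0],"rot": [0,0,0]},
    {"dp": [0,0,0],"rot": [0,0,0]},
    {"dp": [0,0,0],"rot": [0,0,0]},
    {"dp": [0,0,0],"rot": [0,0,0]},
  ],
)

```text
clock: 31.15
position: [0.456, -0.0105, 0.2243]
tool_rot: [0.053, 0.999, 0.0, 0.0]
ft_force: [6.4, -2.1, -0.0]
finger_gap: 0.0134
gripper_force: 59.5
```

```bash
cat > still.py <<'E'
from h import *
import sys
p={n:[] for n in('scene','side')}
for i in range(6):
    for n in p: p[n].append(r.capture(n))
P=proj('scene',[.576,-.012,.15])[0],proj('side',[.576,-.012,.15])[0]
for (n,L),c in zip(p.items(),P):
    x,y=c.astype(int); C=[cv2.GaussianBlur(i[y-40:y+40,x-40:x+40],(5,5),0).astype(np.int16) for i in L]
    print(n,c.round(),'max changed px',[int((abs(q-C[0]).max(2)>25).sum()) for q in C[1:]])
    cv2.imwrite(f'pics/{n}_{sys.argv[1]}.png',L[-1])
print(r.read_state()['clock'])
E
python3 still.py hang; python3 - <<'E'
import sys; sys.path.insert(0,'.')
from h import *
# rim tilt check: bbox + min-area rect of the beige body
for n in('scene','side'):
    im=cv2.imread(f'pics/{n}_hang.png').astype(int); x,y=proj(n,[.576,-.012,.15])[0].astype(int)
    m=((im[...,2]-im[...,0]>12)&(im[...,2]>85)).astype(np.uint8)[y-40:y+45,x-40:x+40]
    k,l,st,c=cv2.connectedComponentsWithStats(m); i=1+st[1:,4].argmax(); print(n,st[i],c[i]+[x-40,y-40])
E
```

```text
scene [279. 246.] max changed px [0, 0, 0, 0, 0]
side [291. 201.] max changed px [0, 0, 0, 0, 0]
31.75
scene [ 43   0  37  35 672] [299.63690476 220.19642857]
side [ 46   0  34  44 591] [314.00338409 182.81387479]
```

Request:
arm_command(
  motion=[
    {"dp": [0,0,0],"rot": [0,0,0]},
    {"dp": [0,0,0],"rot": [0,0,0]},
    {"dp": [0,0,0],"rot": [0,0,0]},
    {"dp": [0,0,0],"rot": [0,0,0]},
    {"dp": [0,0,0],"rot": [0,0,0]},
    {"dp": [0,0,0],"rot": [0,0,0]},
    {"dp": [0,0,0],"rot": [0,0,0]},
  ],
  gripper=-0.2,
)

```text
clock: 32.45
position: [0.4554, -0.0104, 0.2248]
tool_rot: [0.053, 0.999, 0.0, -0.0]
ft_force: [-0.3, 0.3, 0.7]
finger_gap: 0.0512
gripper_force: 0.0
```

```bash
python3 still.py rel; python3 -c "
from h import *
for n in('scene','side'):
    a,b=[cv2.imread(f'pics/{n}_{k}.png').astype(int) for k in('hang','rel')]
    x,y=proj(n,[.576,-.012,.15])[0].astype(int); d=abs(a-b).max(2)[y-60:y+45,x-40:x+45]>40; print(n,d.sum())
to([.456,-.0105,.35],10)"
```

```text
scene [279. 246.] max changed px [0, 0, 0, 0, 0]
side [291. 201.] max changed px [0, 0, 0, 0, 0]
33.05
scene 262
side 100
pos [ 0.4555 -0.0104  0.2248] gap 0.0512 tool y [0.105 0.994 0.   ] t 33.05
units/row [-0.001  0.    -0.167] total mm [  -0.5    0.  -125.2]
```

Request:
arm_command(
  motion=[
    {"dp": [0,0,-0.1],"rot": [0,0,0]},
    {"dp": [0,0,-0.2],"rot": [0,0,0]},
    {"dp": [0,0,-0.25],"rot": [0,0,0]},
    {"dp": [0,0,-0.25],"rot": [0,0,0]},
    {"dp": [0,0,-0.25],"rot": [0,0,0]},
    {"dp": [0,0,-0.25],"rot": [0,0,0]},
    {"dp": [0.2,0,-0.1],"rot": [0,0,0]},
    {"dp": [0.2,0,0],"rot": [0,0,0]},
    {"dp": [0,0,0],"rot": [0,0,0]},
    {"dp": [0,0,0],"rot": [0,0,0]},
  ],
)

```text
clock: 34.05
position: [0.4252, -0.0072, 0.3299]
tool_rot: [0.053, 0.999, 0.0, 0.0]
ft_force: [-0.9, -0.2, -1.0]
finger_gap: 0.0513
gripper_force: 0.0
```

```bash
python3 still.py end; python3 - <<'E'
from h import *
# lid/body region and tilt via ellipse of the beige blob; other objects unmoved vs start
for n in('scene','side'):
    a,b=[cv2.imread(f'pics/{f}.png').astype(int) for f in(n+'0',n+'_end')]
    x,y=proj(n,[.59,.0,.155])[0].astype(int)
    for k in('hang','end'):
        im=cv2.imread(f'pics/{n}_{k}.png').astype(int)
        m=((im[...,2]-im[...,0]>12)&(im[...,2]>85)).astype(np.uint8)[y-28:y+32,x-28:x+28]
        q,l,st,c=cv2.connectedComponentsWithStats(m); i=1+st[1:,4].argmax()
        pts=cv2.findNonZero((l==i).astype(np.uint8)); print(n,k,(x,y),st[i],(c[i]+[x-28,y-28]).round(1),'ell',np.round(cv2.fitEllipse(cv2.convexHull(pts))[1:][0],1),round(cv2.fitEllipse(cv2.convexHull(pts))[2],1))
E
```

```text
scene [279. 246.] max changed px [0, 0, 0, 0, 0]
side [291. 201.] max changed px [0, 0, 0, 0, 0]
34.65
scene hang (np.int64(280), np.int64(250)) [ 14  16  32  29 590] [282.7 253.8] ell [28.  34.8] 45.7
scene end (np.int64(280), np.int64(250)) [ 14  16  32  29 592] [282.7 253.8] ell [28.2 34.9] 43.1
side hang (np.int64(291), np.int64(196)) [ 33   0  23  31 317] [308.3 180.2] ell [16.3 34.9] 148.9
side end (np.int64(291), np.int64(196)) [ 33   0  23  31 312] [308.4 180.3] ell [14.2 38.4] 144.5
```

The case hangs at the expected height in the scene view, with no pixel change before, during or after release. The robot is clear, so I hand it in.

```bash
python3 -c "
from rig import r
print(r.finish_job())"
```

```text
the job is handed in; nothing more can be done
None
```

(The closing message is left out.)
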